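Switch the dust suction to the blue branch and start it

ROBOT

A 7-joint arm with a two-finger parallel gripper is mounted at the origin on a cart in front of the work surface, level with it; the furniture and walls round the work are solid. World frame = base frame: x ahead of the robot, y to its left, z up, the work surface at z = 0. Lengths are in m, angles in rad, forces in N, time in s.
With the tool pointing down it reaches from about 0.35 to 0.9 m from the base axis. Payload 19.9 kg.
Tool frame: the origin (TCP) lies on the centre line of the jaws, within the pads' length; the fingertips stand 19 mm ahead of it and the grasp point (between the pads) is the TCP (tip_reach is the distance from the TCP to the fingertips, in m); z points along the fingers, y is the direction in which the jaws open and shut (so a half turn about z gives the same grasp; the last joint's range is limited). The gripper opens to 94 mm and grips with 3 to 60 N. Pads are 16 mm wide; open, the fingers measure 119 mm over their backs; the gripper's body (75 mm by 177 mm) begins 78 mm behind the grasp point.
Start: joints at [-1.306, 0.417, -0.01, 1.614, 0.005, 1.111, -0.053], TCP at [0.188, 0.596, 0.185] pointing down, gripper open.
Joint ranges: [-2.81, 2.81], [-0.39, 2.02], [-1.27, 1.25], [0.06, 2.57], [-1.19, 4.33], [0.19, 2], [-2.82, 2.82]. Speed limits (rad/s): [1.89, 1.89, 2.39, 2.39, 3.01, 3.01, 3.01].

INTERFACE

Orientations are given as [roll, pitch, yaw] about the fixed x, y, z axes, in that order (R = Rz(yaw) Ry(pitch) Rx(roll)).
In Python, from bench import * gives the robot as it stands. Calls block until the motion is done:
- movep(position, orientation): joint-space move of the TCP to a pose.
- line_to(position, attitude=None, feed=0.15, contact_N=None): straight line of the TCP; attitude=None keeps the orientation; feed is the mean speed in m/s. With contact_N (N) it stops when the force on the tool has changed by that much, and returns True; else False.
- movej(angles): joint-space move.
- set_gripper(opening, effort=None): opening from 0.0 (shut) to 1.0 (fully open); effort is the grip in N (None keeps the last); returns when the fingers have stopped.
- sleep(seconds).
- solve_ik(position, orientation): joint angles nearest the present ones, or None.
- get_state(): the state.
- camera(name): name is "side" or "top"; returns a dict with "pixels" (384x512x3 uint8, red, green, blue), "range_z" (384x512 float32, m along the optical axis (not along the pixel's ray), 0 where there is no reading), "K" (3x3 intrinsics, pixels), "k1" (the pictures are not rectified: a ray, as slopes to the right and down, at radius r is drawn at 1 + k1 r^2 times it, then the intrinsics apply), "R" (3x3) and "t" (3): a world point X has camera coordinates R X + t. Camera axes: x right, y down, z forward; pixel columns grow to the right and rows downward; lengths in m; the calibration is good to about 2 mm. A picture is of the moment at which its call begins.
A pose or a line that the arm cannot do raises IKError and nothing moves.
- sign_off(): hands the job in, once; it reports no verdict.
The state is a dict: "time_s": time; "joints": joint angles; "dq": joint speeds; "tau": joint torques, N m; "tool_pos": TCP position; "eef_rot": TCP orientation; "contact_force": force on the tool from outside, world axes, zero at the start; "ft_torque": the same for the moment, N m; "width": opening from 0.0 (shut) to 1.0 (fully open).
Only numpy, scipy, OpenCV 4.12 (cv2) and the standard library are available. Lean on these libraries where they do the work, as an engineer would, in place of code of your own. Each camera call takes 0.05 s, during which the arm holds its last target.

TASK

Set the plaster-dust suction selector to the blue branch: with the fingertips push the upright tab on its rotary disc, without gripping it, until the pointer under the tab points squarely at the blue mark. Then press the green start button fully down and let it go, never before the selector is set. Leave the selector at blue, and do not lift or shift the beaker, the stone model or the tin.

Things in the scene. Friction and masses are not known exactly. Their poses are not given: they have to be found in the camera images.
- dial_centre (a point): Point on the vertical axis of the rotary disc, on the disc's top face, 59 mm above the worktop. The disc is grey, 124 mm across, with a low steel hub cap in its middle (34 mm across, 6 mm high). The point turns with the disc: its -x axis points from the axis outward along the tab.
- selector: Fixed grey housing with an aluminium top 45 mm above the worktop, 200 mm deep, 300 mm wide. Origin on the worktop under the disc's axis; -x to its near side, turned up to 0.22 rad. It reaches 115 mm from the axis to the near side, 85 mm to the far side (four black hose spigots, 32 mm long, stand out there), 150 mm to each side.
- dial (a joint): Angle of the disc in rad, growing anticlockwise seen from above, from -1.55 to 1.55. Steady friction (about 3 N at the tab), no click stops, no spring: it stays where it is left. At 0 the tab points straight to the housing's near side. The marks lie at -1.3, -0.62, 0.62 and 1.3; the disc starts between -0.33 and 0.33, between the two middle marks.
- tab_mid (a point): Middle of the upright tab, 48 mm from the disc's axis, 77 mm above the worktop. The tab is a black fin with a white core, fixed on the disc: 36 mm long along the radius (30 to 66 mm from the axis), 16 mm thick, its foot on the disc's top at 59 mm and its top 95 mm above the worktop.
- pointer (a point): Imaginary point in line with the tab, 92 mm from the disc's axis, where the white pointer nose under the tab's outer end is aimed; 49 mm above the worktop. It lies over the centre of a mark when the disc stands at that mark.
- tab_left: The tab's black cheek, 5 mm thick, on the left seen from the robot when the joint is at 0; pushing it turns the disc anticlockwise. Origin on the disc's axis, 47 mm above the worktop. Pressing on both cheeks at once counts as gripping.
- tab_right: The tab's other black cheek; pushing it turns the disc clockwise. Origin on the disc's axis, 47 mm above the worktop.
- mark_blue: Blue round mark, 21 mm across and 4 mm thick, fixed on the housing's top, 92 mm from the disc's axis. Origin at the centre of its underside, 45 mm above the worktop. The four marks are in a different order each time.
- mark_yellow: Yellow mark, otherwise the same.
- mark_red: Red mark, otherwise the same.
- mark_white: White mark, otherwise the same.
- start_top (a point): Centre of the top of the green round push button (32 mm across), 56 mm above the worktop when up. It stands 10 mm out of its round black collar (48 mm across).
- start_box: Fixed white switch box, 70 x 70 x 34 mm, beside the housing on the left or the right; the green button sits on its top. Origin at the centre of its underside.
- start (a joint): Travel of the green button in m: 0 up, 0.006 fully down; a spring returns it, fully down takes about 5 N.
- beaker: Loose grey-white measuring beaker, 68 mm across, 85 mm high, beside the housing on the side where the switch box is not. Origin at the centre of its underside.
- stone_model_1: Loose light blue stone model of a jaw, 61 x 74 x 25 mm, to the left of the work. Origin at the centre of its underside.
- pin_tin: Loose round white tin, 65 mm across, 26 mm high, to the right of the work. Origin at the centre of its underside.

How it is judged:
On the way, in this order (a step that is already met when the one before it is completed fails the run):
1. the fingers push the tab ((contact force between the fingers and tab_left above 0.3 N or contact force between the fingers and tab_right above 0.3 N)).
2. the pointer stands at the blue mark (horizontal distance between pointer and mark_blue below 0.008 m and velocity of joint dial between -0.1 and 0.1 rad/s), for 0.2 s.
3. the fingers press the green button fully down (value of joint start above 0.0045 m and contact force between the fingers and start_box above 0.5 N and horizontal distance between pointer and mark_blue below 0.008 m), for 0.05 s.
At the end, for the whole second after the job is handed in: The pointer stands within 8 mm (about 5 degrees) of the centre of the blue mark and at rest, the green button has been pressed at least 4.5 mm down with the selector there and is up again, and the beaker, the stone model and the tin stand within 15 mm of where they were (horizontal distance between pointer and mark_blue below 0.008 m and velocity of joint dial between -0.03 and 0.03 rad/s and value of joint start below 0.0015 m and distance of each of stone_model_1, beaker, pin_tin from where it was at the start of the episode below 0.015 m); the robot touches nothing.
It fails at once if the start button was pressed (over 3 mm) while the selector was not at blue (over 12 mm off) (value of joint start above 0.003 m and horizontal distance between pointer and mark_blue above 0.012 m).
It fails at once if the tab was gripped: both its cheeks touched at once (over 1 N each) (contact force between the fingers and tab_left above 1 N and contact force between the fingers and tab_right above 1 N).
It fails at once if the stone model was lifted, tipped or shifted by over 15 mm (distance of stone_model_1 from where it was at the start of the episode above 0.015 m or angle between stone_model_1's own z axis and vertical above 0.3 rad).
It fails at once if the beaker was lifted, tipped or shifted by over 15 mm (distance of beaker from where it was at the start of the episode above 0.015 m or angle between beaker's own z axis and vertical above 0.3 rad).
It fails at once if the tin was lifted, tipped or shifted by over 15 mm (distance of pin_tin from where it was at the start of the episode above 0.015 m or angle between pin_tin's own z axis and vertical above 0.3 rad).
It also fails if it takes over 48 s, if anything falls off the work surface, if the arm or the gripper's body presses on something with over 40 N, if the wrist force passes 120 N, or if a joint passes its speed limit or range.

## Working session

There is one attempt and no reset: what is moved stays moved. The work goes in short steps, each a Python script; the robot and the scene stay as the last script left them, time stands still between calls to the robot, and variables do not carry over. Pictures are saved under pics/ and viewed, and the job is handed in when it is done.

```bash
mkdir -p pics; ls
python3 - <<'E'
from bench import *
import cv2,numpy as np
for n in("top","side"):
    c=camera(n); cv2.imwrite(f"pics/{n}0.png",c["pixels"][:,:,::-1]); np.savez(f"{n}0.npz",**c)
    print(n,c["K"],c["k1"],c["R"],c["t"],-np.array(c["R"]).T@c["t"])
s=get_state(); print(s)
E
```

```text
pics
top [[356.38058292   0.         259.85066435]
 [  0.         356.38058292 198.52919812]
 [  0.           0.           1.        ]] 0.007353470323901333 [[-0.01632921 -0.99959128 -0.02346569]
 [-0.99094434  0.01930731 -0.13287796]
 [ 0.13327671  0.0210834  -0.99085459]] [0.0618346  0.51484371 1.04493547] [0.3719256  0.02983829 1.10524148]
side [[471.56355148   0.         253.39535952]
 [  0.         471.56355148 186.91609762]
 [  0.           0.           1.        ]] -0.05106213060085685 [[-0.89671994 -0.44255323  0.00632301]
 [-0.29304305  0.58294867 -0.75782361]
 [ 0.33169129 -0.68140846 -0.65242885]] [0.4796478  0.16541732 1.6075794 ] [-0.05463595  1.21125807  1.1711555 ]
{'time_s': 0.1, 'joints': array([-1.30650229,  0.4179405 , -0.01029667,  1.6140753 ,  0.00468818,
        1.11073263, -0.052983  ]), 'dq': array([ 0.00058506, -0.00197833,  0.00045009, -0.00067545, -0.00168445,
        0.00174281, -0.00119296]), 'tau': array([ 2.12348445e-03, -8.52591348e+01,  6.41227048e-01, -4.26694214e+01,
       -4.87139588e-02,  1.62841415e-02,  1.36597928e-04]), 'tool_pos': array([0.1880611 , 0.59565983, 0.18448779]), 'eef_rot': array([-3.14046349e+00,  7.91254383e-05,  2.83581244e+00]), 'contact_force': array([ 0.52495357, -0.79867548, -0.22513284]), 'ft_torque': array([ 0.01203897, -0.06150759,  0.02609601]), 'width': 1.0011919547384958}
```

View pics/top0.png

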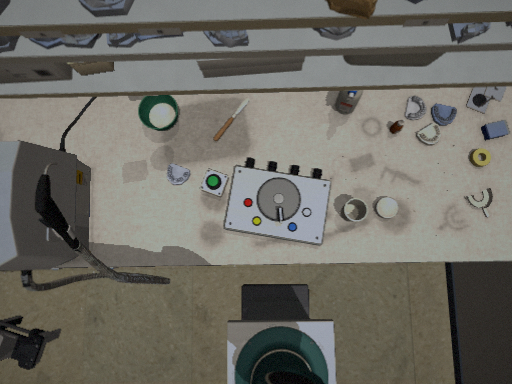

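View pics/side0.png

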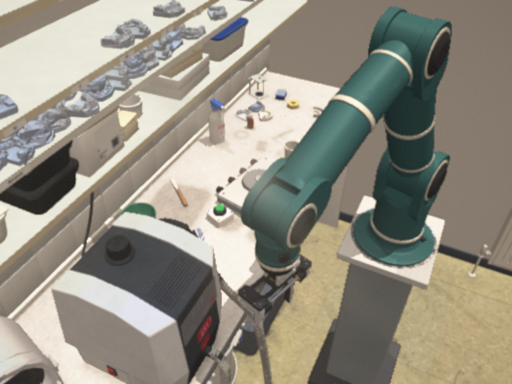

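The top view shows the housing at about (280,203). The marks are red (248,203), yellow (257,221), blue (292,227) and white (307,212). The tab points near (281,215), the green button is at (214,181), and the beaker at (355,210) stands right of the housing. Next I measure these.

```bash
cat > h.py <<'E'
import cv2,numpy as np
def rays(c,uv):
    uv=np.asarray(uv,float).reshape(-1,2);K=c["K"]
    d=np.c_[(uv[:,0]-K[0,2])/K[0,0],(uv[:,1]-K[1,2])/K[1,1]];s=d.copy()
    for _ in range(20): s=d/(1+float(c["k1"])*(s**2).sum(1,keepdims=True))
    return np.c_[s,np.ones(len(s))]
def at_z(c,uv,z):
    R=np.array(c["R"]);r=rays(c,uv)@R;o=-R.T@np.array(c["t"])
    return o+r*((z-o[2])/r[:,2])[:,None]
def by_depth(c,uv):
    uv=np.asarray(uv,float).reshape(-1,2)
    z=np.array([c["range_z"][int(round(v)),int(round(u))] for u,v in uv])
    return (rays(c,uv)*z[:,None]-np.array(c["t"]))@np.array(c["R"])
def proj(c,X):
    X=np.asarray(X,float).reshape(-1,3)@np.array(c["R"]).T+np.array(c["t"]);s=X[:,:2]/X[:,2:]
    s=s*(1+float(c["k1"])*(s**2).sum(1,keepdims=True));K=c["K"]
    return np.c_[s[:,0]*K[0,0]+K[0,2],s[:,1]*K[1,1]+K[1,2]]
HS={"red":[((0,120,80),(8,255,255)),((172,120,80),(180,255,255))],"yellow":[((22,110,90),(35,255,255))],"blue":[((100,120,80),(125,255,255))],"green":[((45,100,60),(80,255,255))]}
def blobs(c,col,roi):
    x0,y0,x1,y1=roi;p=c["pixels"][y0:y1,x0:x1];h=cv2.cvtColor(np.ascontiguousarray(p),cv2.COLOR_RGB2HSV)
    m=sum(cv2.inRange(h,a,b) for a,b in HS[col])
    n,l,st,ce=cv2.connectedComponentsWithStats(m)
    return [(int(st[i,4]),ce[i]+[x0,y0]) for i in range(1,n) if st[i,4]>5]
E
python3 - <<'E'
from h import *
c=dict(np.load("top0.npz"))
for col in HS:
    for a,ce in blobs(c,col,(190,150,335,250)):
        print(col,a,ce,at_z(c,ce,.056 if col=="green" else .049)[0].round(4),by_depth(c,ce)[0].round(4))
s=dict(np.load("side0.npz"))
for col in HS:
    for a,ce in blobs(s,col,(190,150,320,230)): print("side",col,a,ce,by_depth(s,ce)[0].round(4),at_z(s,ce,.056)[0].round(4))
cv2.imwrite("pics/z.png",cv2.resize(c["pixels"][150:250,190:340,::-1],None,fx=5,fy=5,interpolation=cv2.INTER_CUBIC))
cv2.imwrite("pics/zs.png",cv2.resize(s["pixels"][110:240,180:330,::-1],None,fx=4,fy=4,interpolation=cv2.INTER_CUBIC))
# heights
for n,uv in dict(tab=(281,213),dial=(270,195),house=(240,225),beaker=(355,210),beaker_rim=(345,205),tin=(387,208),stone=(180,174),worktop=(200,230)).items(): print(n,by_depth(c,uv)[0].round(4))
E
```

```text
red 42 [247.61904762 202.04761905] [0.5041 0.0891 0.049 ] [0.5045 0.0892 0.0462]
yellow 38 [256.36842105 220.5       ] [0.4484 0.0637 0.049 ] [0.4486 0.0638 0.0467]
blue 39 [292.         226.41025641] [ 0.4291 -0.0413  0.049 ] [ 0.4289 -0.0411  0.0515]
green 88 [212.59090909 180.55681818] [0.5702 0.1931 0.056 ] [0.5701 0.193  0.0565]
side green 47 [219.23404255 208.06382979] [0.5685 0.1988 0.0552] [0.568  0.1995 0.056 ]
tab [ 0.4651 -0.0081  0.0954]
dial [0.5227 0.0218 0.0583]
house [0.4362 0.1127 0.0455]
beaker [ 0.4789 -0.2404  0.0008]
beaker_rim [ 0.4857 -0.1922  0.0848]
tin [ 0.4808 -0.3304  0.0259]
stone [0.6011 0.3021 0.0142]
worktop [ 0.4257  0.241  -0.001 ]
```

Run:
```python
from bench import *
print(solve_ik([.45,.2,.3],[3.1416,0,0]),solve_ik([.45,.0,.1],[3.1416,0,1.5]))
```

```text
[-1.04463005  0.08344788  0.60600672  1.79579305 -0.0496211   1.27749763
 -1.9966939 ] [-0.69497546  0.2710792   0.71763426  2.13248865 -0.24376328  0.81770347
  0.10196358]
```

View pics/z.png

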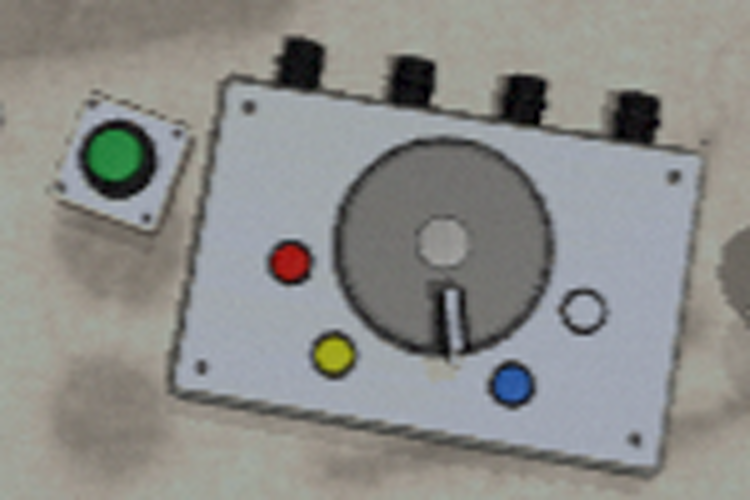

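View pics/zs.png

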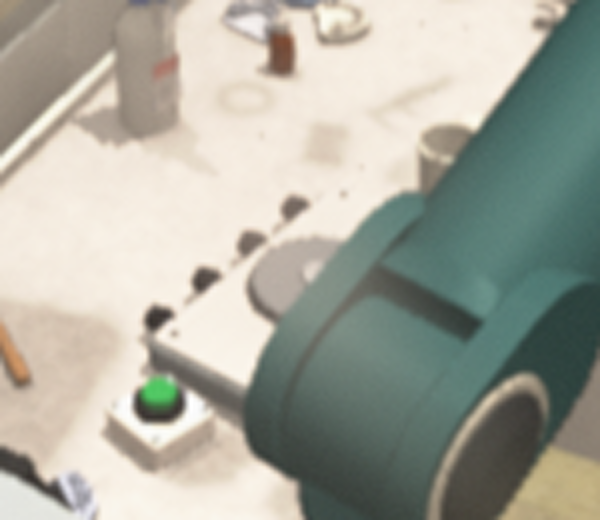

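Run:
```python
from h import *
from scipy.optimize import least_squares
c=dict(np.load("top0.npz"))
f=lambda x,y:((x+.5)/5-.5+190,(y+.5)/5-.5+150)
hub=at_z(c,f(442,241),.065)[0]; disc=at_z(c,f(444,246),.059)[0]
W=at_z(c,f(584,311),.049)[0]; print("hub",hub,"disc",disc,"white",W)
M=np.array([[.5041,.0891],[.4484,.0637],[.4291,-.0413],W[:2]]);A=[-1.3,-.62,.62,1.3]
# joint fit of axis and yaw
def mod(p): return np.array([[p[0]-.092*np.cos(p[2]+a),p[1]-.092*np.sin(p[2]+a)] for a in A])
r=least_squares(lambda p:(mod(p)-M).ravel(),[.51,0,0]);print(r.x,(r.fun*1000).round(1))
# tab tip: core white line from zoom (450,290)-(457,355) top
for q in [(450,292),(456,350)]: print(at_z(c,f(*q),.095)[0])
a=at_z(c,f(453,320),.095)[0]; d=r.x[:2]-a[:2]; print("dial",np.arctan2(d[1],d[0])-r.x[2])
v,u=np.mgrid[90:300:3,0:200:3];P=by_depth(c,np.c_[u.ravel(),v.ravel()])
for x in np.arange(.1,.8,.1):
    q=P[(abs(P[:,0]-x)<.05)&(P[:,2]>.08)]
    if len(q):
        for zz in(.08,.2,.3,.4):
            k=q[q[:,2]>zz]
            if len(k):print(round(x,1),"above",zz,"miny",k[:,1].min().round(3),"maxz",k[:,2].max().round(3))
```

```text
hub [ 0.51296937 -0.00148204  0.065     ] disc [ 0.51077446 -0.0027759   0.059     ] white [ 0.47158786 -0.08515151  0.049     ]
[ 0.51220103 -0.002512   -0.18395723] [ 0.1  0.  -0.   0.  -0.3 -0.1  0.2 -0. ]
[ 0.47951397 -0.0044515   0.095     ]
[ 0.44640486 -0.00706423  0.095     ]
dial 0.2508377419067369
0.3 above 0.08 miny 0.511 maxz 0.334
0.3 above 0.2 miny 0.588 maxz 0.334
0.3 above 0.3 miny 0.593 maxz 0.334
0.4 above 0.08 miny 0.03 maxz 1.105
0.4 above 0.2 miny 0.03 maxz 1.105
0.4 above 0.3 miny 0.03 maxz 1.105
0.4 above 0.4 miny 0.03 maxz 1.105
0.5 above 0.08 miny 0.523 maxz 0.368
0.5 above 0.2 miny 0.523 maxz 0.368
0.5 above 0.3 miny 0.523 maxz 0.368
0.6 above 0.08 miny 0.538 maxz 0.364
0.6 above 0.2 miny 0.538 maxz 0.364
0.6 above 0.3 miny 0.538 maxz 0.364
0.7 above 0.08 miny 0.167 maxz 0.421
0.7 above 0.2 miny 0.167 maxz 0.421
0.7 above 0.3 miny 0.167 maxz 0.421
0.7 above 0.4 miny 0.167 maxz 0.421
```

Axis at (0.512, -0.0025), housing yaw -0.184, dial at about 0.25. Blue lies at +0.62, so I push the left cheek anticlockwise with shut fingers. First I retract clear of the machine and swing in.

Run:
```python
from bench import *
import numpy as np
line_to([.13,.415,.28],feed=.25)
j=np.array(get_state()["joints"]);print(j.round(3))
j[0]+=1.1; movej(list(j))
set_gripper(0.0)
s=get_state();print(s["time_s"],s["tool_pos"],s["eef_rot"],s["joints"].round(3),s["width"])
ax=np.array([.5122,-.0025]);ph=.067
t=-np.array([np.cos(ph),np.sin(ph)]);n=np.array([-np.sin(ph),np.cos(ph)])
p=ax+.05*t+.045*n
for yaw in(np.pi+ph,ph): print(yaw,p,solve_ik([p[0],p[1],.16],[np.pi,0,yaw]))
```

```text
[-1.311 -0.016 -0.027  1.928 -0.     1.23  -0.072]
4.1833 [0.42927099 0.07248762 0.27950644] [-3.14108366e+00  1.08918035e-04  1.73589397e+00] [-0.211 -0.016 -0.027  1.928 -0.     1.23  -0.072] 0.006663320667428392
3.2085926535897933 [0.45929944 0.03905154] [-1.51768311e-01  1.52413801e-01  2.07055780e-04  2.03325041e+00
 -3.84845816e-05  9.55928448e-01  1.48625487e+00]
0.067 [0.45929944 0.03905154] [-0.18212886  0.15186849  0.03342439  2.03420457 -0.00619066  0.95561216
 -1.64931251]
```

```bash
cat > push.py <<'E'
from bench import *
from h import *
ax=np.array([.5122,-.0025]);Z=.087
def pose(ph,s,r=.05,z=Z):
    t=-np.array([np.cos(ph),np.sin(ph)]);n=np.array([-np.sin(ph),np.cos(ph)])
    p=ax+r*t+s*n
    return [p[0],p[1],z],[np.pi,0,np.pi+ph]
def rep(name):
    s=get_state();print(round(s["time_s"],2),s["tool_pos"].round(4),s["eef_rot"].round(3),s["contact_force"].round(2))
    for n in("top","side"):
        c=camera(n);np.savez(f"{n}{name}.npz",**c)
        x0,y0,w,h=(190,150,150,100) if n=="top" else (180,110,150,110)
        cv2.imwrite(f"pics/{n}{name}.png",cv2.resize(c["pixels"][y0:y0+h,x0:x0+w,::-1],None,fx=5,fy=5,interpolation=cv2.INTER_CUBIC))
E
python3 - <<'E'
from push import *
p,o=pose(.067,.045,z=.16); movep(p,o)
print(line_to(pose(.067,.045)[0],feed=.1,contact_N=6))
rep("1")
print(line_to(pose(.067,.015)[0],feed=.04,contact_N=2.5))
rep("2")
E
```

```text
False
6.51 [0.4596 0.0391 0.0875] [ 3.142e+00  1.000e-03 -3.075e+00] [-0.55  0.7  -0.12]
False
7.51 [0.4613 0.0093 0.087 ] [ 3.142 -0.    -3.074] [-0.26  0.28  0.27]
```

View pics/top2.png

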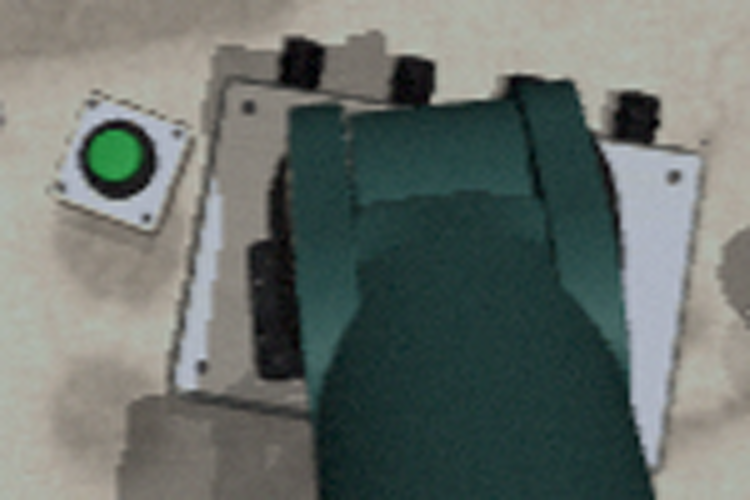

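View pics/side2.png

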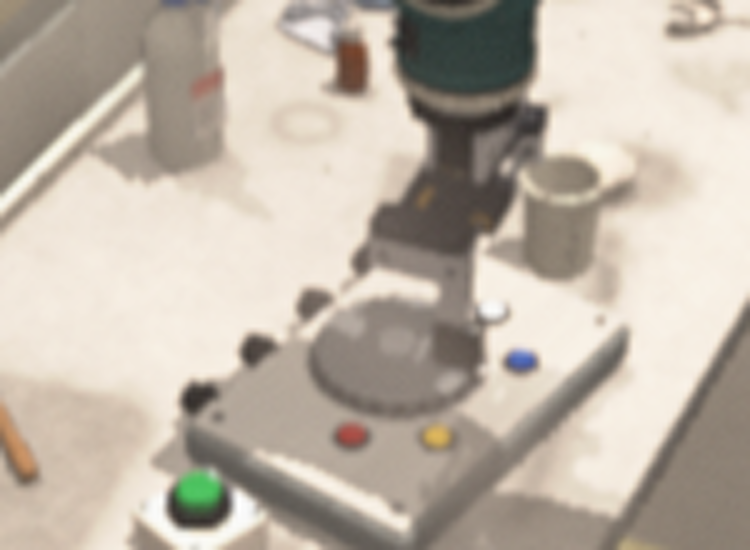

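Run:
```python
from h import *
for k in "12":
    s=dict(np.load(f"side{k}.npz"))
    img=cv2.resize(s["pixels"][150:200,240:300,::-1],None,fx=12,fy=12,interpolation=cv2.INTER_CUBIC)
    tip=[.4596,.0391,.0685] if k=="1" else [.4613,.0093,.068]
    for X,cl in((tip,(0,0,255)),([.5122,-.0025,.065],(0,255,0))):
        u=((proj(s,X)[0]-[240,150])+.5)*12;cv2.circle(img,tuple(int(a) for a in u),5,cl,-1)
    for dial in(.25,.62):
        ph=dial-.184
        for z in(.059,.095):
            pts=[]
            for r,w in((.03,.008),(.066,.008),(.066,-.008),(.03,-.008)):
                pts.append([.5122-r*np.cos(ph)-w*np.sin(ph),-.0025-r*np.sin(ph)+w*np.cos(ph),z])
            q=((proj(s,pts)-[240,150]+.5)*12).astype(int);cv2.polylines(img,[q],True,(255,255,0) if dial<.5 else (0,255,255),1)
    cv2.imwrite(f"pics/sz{k}.png",img)
```

```text
(no output)
```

View pics/sz1.png

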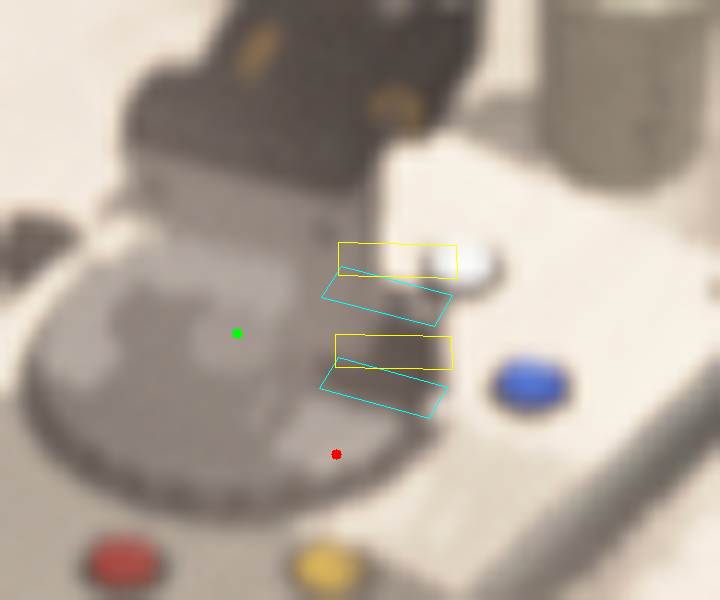

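View pics/sz2.png

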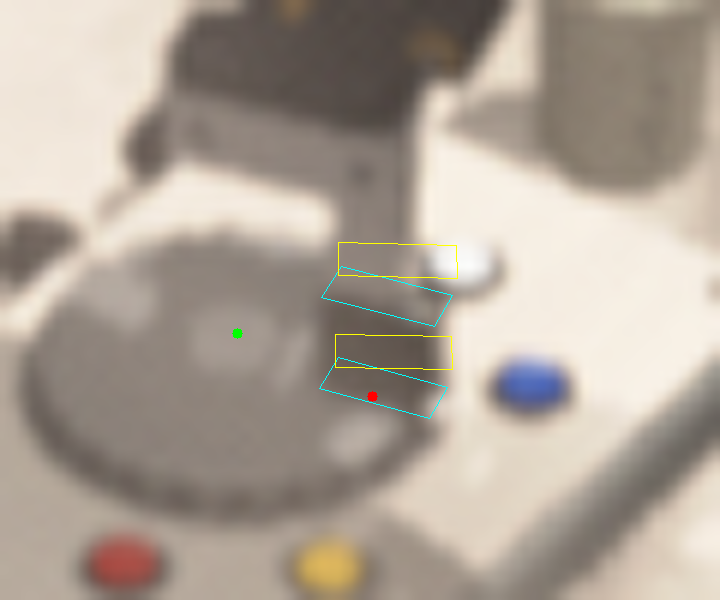

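Run:
```python
from h import *
out=[]
for k in "12":
    s=dict(np.load(f"side{k}.npz"))
    v,u=np.mgrid[150:200,240:300];P=by_depth(s,np.c_[u.ravel(),v.ravel()]).reshape(50,60,3)
    z=np.clip(P[:,:,2]/.16,0,1)*255
    out.append(np.hstack([cv2.resize(np.clip(s["pixels"][150:200,240:300,::-1].astype(float)*1.5,0,255).astype(np.uint8),None,fx=6,fy=6,interpolation=0),cv2.resize(cv2.applyColorMap(z.astype(np.uint8),cv2.COLORMAP_JET),None,fx=6,fy=6,interpolation=0)]))
    print(k)
    for vv in range(170,188,2): print(vv,[(round(float(a[1])*1000),round(float(a[2])*1000)) for a in P[vv-150,22:40:2]])
cv2.imwrite("pics/dz.png",np.vstack(out))
```

```text
1
170 [(116, 207), (118, 212), (115, 211), (114, 214), (44, 155), (-84, 47), (-93, 42), (-87, 50), (-89, 51)]
172 [(-38, 62), (53, 145), (51, 147), (115, 206), (44, 146), (-73, 47), (-74, 48), (-73, 52), (-75, 54)]
174 [(-36, 55), (50, 135), (55, 141), (55, 144), (35, 130), (-10, 93), (-9, 96), (-10, 98), (-68, 50)]
176 [(-14, 65), (53, 128), (53, 131), (49, 131), (37, 122), (1, 93), (0, 95), (-11, 88), (-61, 47)]
178 [(-10, 59), (-12, 60), (49, 118), (50, 123), (1211, 1171), (2, 85), (1, 87), (-3, 86), (-53, 45)]
180 [(3, 61), (-7, 55), (-1, 64), (3, 71), (4, 74), (7, 80), (-1, 76), (-8, 72), (-48, 39)]
182 [(13, 61), (13, 64), (11, 65), (-2, 57), (0, 61), (-6, 59), (4, 71), (-19, 52), (-27, 48)]
184 [(25, 62), (14, 55), (18, 62), (15, 62), (6, 57), (2, 56), (2, 60), (-2, 59), (-16, 49)]
186 [(34, 62), (26, 57), (29, 63), (24, 62), (21, 62), (11, 56), (11, 58), (-8, 44), (-6, 49)]
2
170 [(-51, 60), (-56, 59), (-62, 57), (19, 130), (21, 135), (19, 136), (-4, 119), (-87, 49), (-84, 56)]
172 [(-38, 62), (-47, 57), (-45, 62), (21, 123), (23, 128), (25, 132), (-78, 45), (-82, 45), (-80, 49)]
174 [(-28, 61), (-35, 58), (-36, 61), (3, 98), (18, 114), (20, 119), (-11, 95), (-11, 98), (-69, 49)]
176 [(-17, 62), (-20, 62), (-26, 60), (-2, 85), (1, 90), (-1, 92), (1, 96), (-12, 88), (-57, 50)]
178 [(-6, 63), (-7, 65), (-15, 61), (3, 79), (-1, 79), (1, 84), (2, 88), (-10, 80), (-52, 45)]
180 [(3, 61), (0, 61), (-9, 56), (-3, 65), (-4, 67), (0, 74), (-1, 76), (-9, 71), (-40, 46)]
182 [(10, 58), (7, 58), (7, 62), (1, 59), (-1, 60), (1211, 1171), (2, 69), (-24, 49), (-28, 48)]
184 [(22, 59), (24, 65), (13, 57), (16, 63), (9, 60), (6, 60), (-1, 57), (-5, 56), (-20, 45)]
186 [(32, 60), (24, 55), (29, 63), (21, 58), (17, 58), (8, 53), (2, 50), (-3, 48), (-8, 47)]
```

View pics/dz.png

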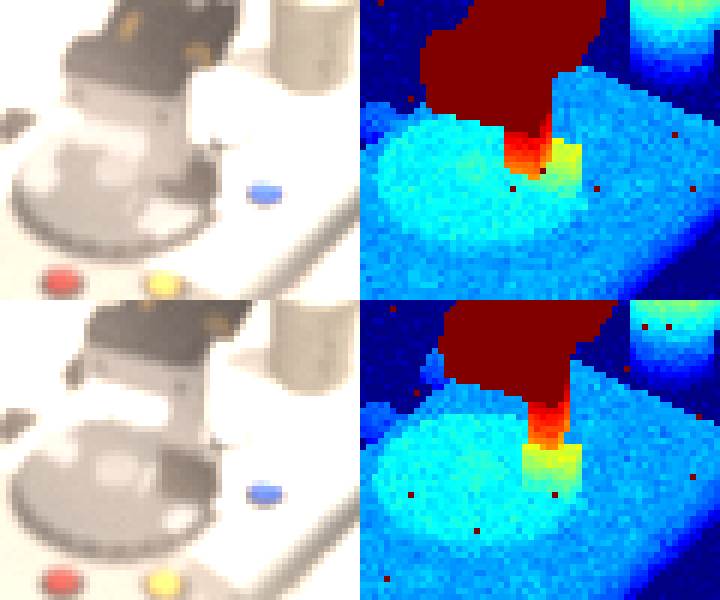

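Run:
```python
from h import *
s=dict(np.load("side0.npz"))
tip=proj(s,[.188,.596,.166])[0];print("open tip px",tip)
x0,y0=220,240
v,u=np.mgrid[y0:y0+90,x0:x0+110];P=by_depth(s,np.c_[u.ravel(),v.ravel()]).reshape(90,110,3)
z=np.clip(P[:,:,2]/.4,0,1)*255
a=cv2.resize(np.ascontiguousarray(s["pixels"][y0:y0+90,x0:x0+110,::-1]),None,fx=6,fy=6,interpolation=0)
for X in([.188,.596,.166],[.188,.596,.185],[.188+.3*.047,.596+.954*.047,.166],[.188-.3*.047,.596-.954*.047,.166]):
    q=proj(s,X)[0];cv2.circle(a,tuple(int(t) for t in (q-[x0,y0]+.5)*6),4,(0,0,255),-1)
cv2.imwrite("pics/g0.png",a)
t=dict(np.load("top0.npz"));b=cv2.resize(np.ascontiguousarray(t["pixels"][300:384,0:110,::-1]),None,fx=6,fy=6,interpolation=0)
for X in([.188,.596,.166],[.188,.596,.185],[.188+.3*.047,.596+.954*.047,.166],[.188-.3*.047,.596-.954*.047,.166]):
    q=proj(t,X)[0];cv2.circle(b,tuple(int(w) for w in (q-[0,300]+.5)*6),4,(0,0,255),-1)
cv2.imwrite("pics/g0t.png",b)
```

```text
open tip px [273.04294333 321.80694773]
```

View pics/g0.png

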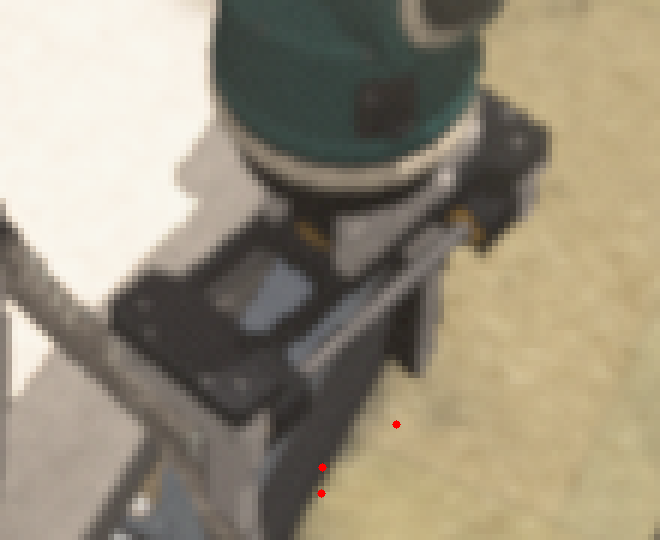

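View pics/g0t.png

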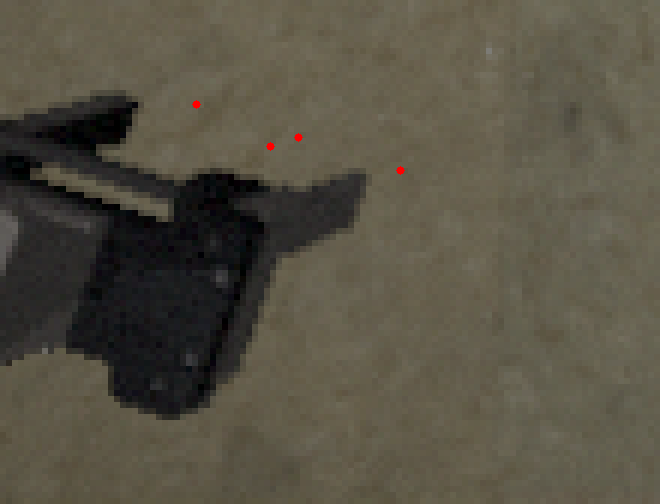

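The side depth image shows the shut fingers ending at about z=0.115, with the tool reading z=0.087. They passed above the tab without touching it, and the open fingers in the first pictures also end about 35 mm short. So I don't trust the stated tip reach, and I'll probe the tip height on the disc's known face.

Run:
```python
from push import *
line_to(pose(.067,.043)[0],feed=.1)
print(line_to(pose(.067,.043,z=.025)[0],feed=.03,contact_N=4))
s=get_state();print(s["time_s"],s["tool_pos"],s["contact_force"])
rep("3")
s=dict(np.load("side3.npz"))
cv2.imwrite("pics/sz3.png",cv2.resize(s["pixels"][150:200,240:300,::-1],None,fx=10,fy=10,interpolation=0))
```

```text
True
9.5167 [0.45946547 0.03703857 0.03750489] [-1.29343932 -0.512858    8.98166583]
9.52 [0.4595 0.037  0.0375] [-3.142 -0.    -3.075] [-1.29 -0.51  8.98]
```

View pics/sz3.png

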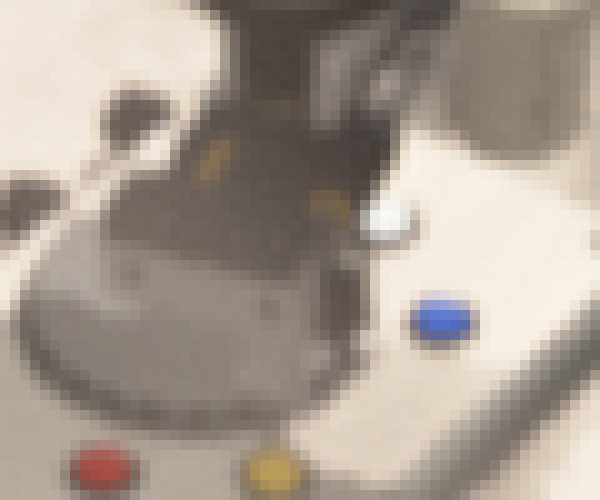

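Run:
```python
from h import *
for k,tc in(("2",[.4613,.0093,.087]),("3",[.4595,.037,.0375])):
    s=dict(np.load(f"side{k}.npz"))
    v,u=np.mgrid[130:200,240:300];P=by_depth(s,np.c_[u.ravel(),v.ravel()]).reshape(70,60,3)-tc
    print(k)
    for vv in range(152,188,2): print(vv,' '.join('%4d/%3d/%3d'%tuple(np.round(a*1000)) for a in P[vv-130,8:44:3]))
```

```text
2
152  199/-212/-88  188/-218/-88   27/ 84/165   23/ 71/158   10/ 74/164    4/ 65/160   -7/ 65/163  -17/ 64/166  -22/ 51/159  -22/ 23/141  -32/ 22/143  -30/ -9/123
154  192/-198/-87  185/-213/-94   24/ 91/162   15/ 85/162    7/ 80/161   -2/ 76/161  -11/ 73/162  -19/ 66/160  -28/ 62/160  -25/ 30/139  -32/ 20/134   71/-263/-89
156  184/-183/-84  172/-186/-82   25/ 88/152   12/ 92/159    3/ 88/159   -6/ 84/160  -16/ 84/163  -24/ 76/161  -33/ 73/161  -27/ 35/134  -31/ 18/124   63/-244/-84
158  183/-180/-92  169/-180/-87   25/ 88/144   13/ 91/150    4/ 86/150   -7/ 86/153  -18/ 88/159  -27/ 85/159  -37/ 83/162 -516/1202/1084   70/-231/-88   60/-239/-90
160  174/-163/-88  141/-124/-49   27/ 84/132   16/ 83/135    6/ 82/138   -8/ 88/146  -15/ 81/144  -28/ 85/152  -39/ 86/156   51/-154/-39   64/-217/-87   49/-211/-77
162  165/-146/-83  140/-123/-58   27/ 85/124   15/ 85/128    7/ 79/127   -5/ 82/133  -15/ 80/136  -27/ 83/142  -38/ 83/145   45/-140/-37   37/-151/-42   49/-213/-89
164  158/-132/-81  152/-146/-89  115/-98/-42  103/-101/-40    7/ 79/119   -3/ 78/121  -15/ 79/127  -24/ 76/128  -3
[... 4059 characters left out ...]
/ 81/147    0/-35/ 47  -10/-38/ 49   -4/-83/ 13  -11/-96/  6
180   87/-14/ 21   77/-19/ 21   68/-25/ 20    3/ 85/127   -5/ 79/125  -14/ 74/125  -25/ 75/129  -38/ 79/137   -1/-33/ 40   -9/-41/ 37   -6/-78/  8  -17/-82/  9
182   83/ -6/ 18   71/ -7/ 22   61/-13/ 22   51/-17/ 22   42/-23/ 22  -17/ 81/122  -26/ 76/122  -40/ 83/132    1/-40/ 24  -13/-33/ 34  -12/-65/ 10  -22/-70/ 10
184   77/  6/ 20   67/  1/ 21   53/  4/ 28   44/ -2/ 27   35/ -7/ 26   26/-15/ 24    1/ 14/ 55   -8/ 10/ 56   -4/-29/ 25  -10/-41/ 18  -15/-58/  7  -26/-60/ 10
186   72/ 16/ 20   61/ 12/ 22   51/  8/ 22   40/  6/ 25   32/ -2/ 22   20/ -2/ 27    3/ 10/ 42  -11/ 15/ 51   -5/-25/ 19  -12/-39/ 10  -19/-50/  5  -29/-54/  6
```

The probe touched the 59 mm disc face at TCP z=0.0375, so the tips stand 21 mm behind the reported TCP instead of 19 mm ahead of it. I'll use z_tip = z_TCP + 0.0215 from here on. Now I push properly.

```bash
sed -i 's/Z=.087/Z=.0475/' push.py
python3 - <<'E'
from push import *
line_to(pose(.067,.043)[0],feed=.05)
s0=get_state()["contact_force"];print(s0)
print(line_to(pose(.067,.012)[0],feed=.03,contact_N=2))
s=get_state();print(s["tool_pos"],s["contact_force"]-s0)
p=s["tool_pos"][:2]-ax
n=np.array([-np.sin(.067),np.cos(.067)]);print("s",p@n)
rep("4")
s=dict(np.load("side4.npz"))
cv2.imwrite("pics/sz4.png",cv2.resize(s["pixels"][150:200,240:300,::-1],None,fx=10,fy=10,interpolation=0))
E
```

```text
[ 0.75428782 -0.69645511 -0.03593524]
True
[0.46066039 0.01309159 0.0472643 ] [-1.49532916  0.8414152   0.27067153]
s 0.019007176288285264
10.72 [0.4607 0.0131 0.0473] [-3.141e+00 -2.000e-03 -3.075e+00] [-0.74  0.14  0.23]
```

View pics/sz4.png

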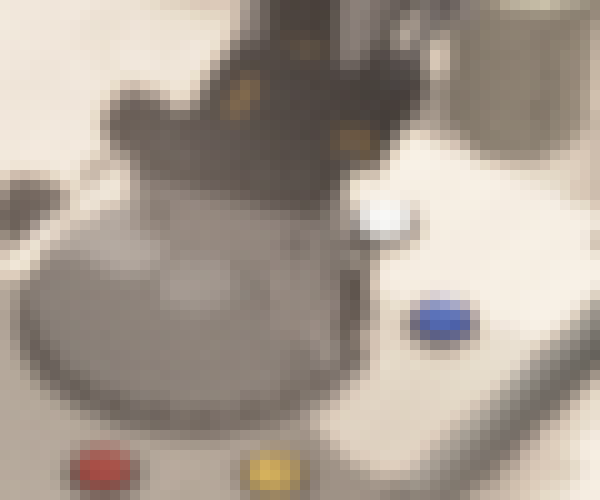

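Run:
```python
from push import *
for ph in np.linspace(.09,.40,6):
    p,o=pose(ph,.0195); line_to(p,o,feed=.03)
    print(round(ph,3),get_state()["contact_force"].round(1))
p,o=pose(.40,.05); line_to(p,o,feed=.1)
p[2]=.14; line_to(p,o,feed=.2)
j=np.array(get_state()["joints"]); j[0]-=.55; movej(list(j))
rep("5")
```

```text
0.09 [-0.8  0.1 -0.8]
0.152 [-0.7  1.6 -1.7]
0.214 [-0.5  2.4 -0.4]
0.276 [-0.6  1.1 -1.2]
0.338 [-0.4  0.7 -0.9]
0.4 [-0.9  1.6 -0.8]
14.4 [0.3688 0.2524 0.139 ] [-3.141e+00 -1.000e-03 -2.195e+00] [-0.36 -1.11 -0.57]
```

View pics/top5.png

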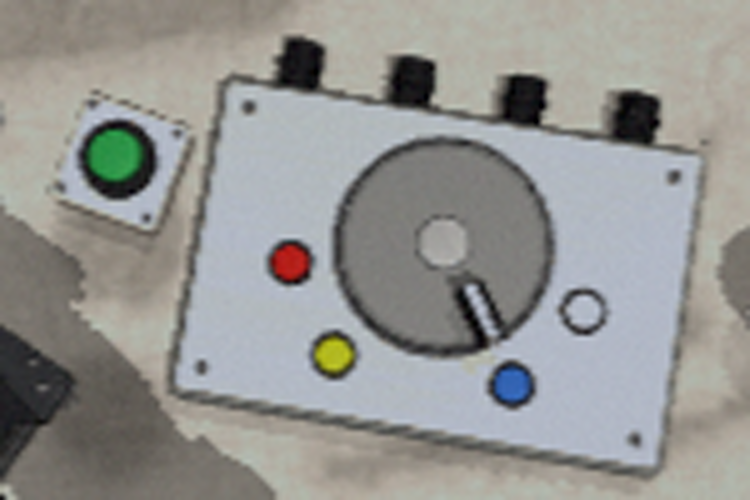

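View pics/side5.png

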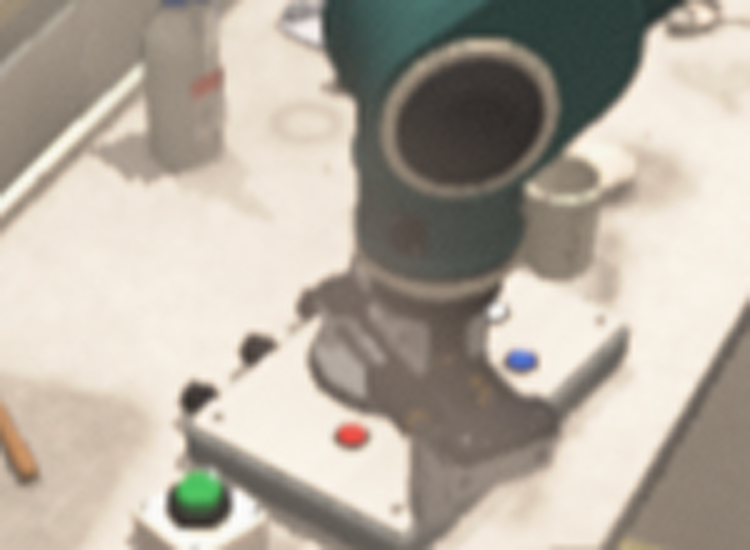

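```bash
cat > meas.py <<'E'
from h import *
ax=np.array([.5122,-.0025])
def meas(c):
    # tab core (bright, on the dark/grey disc) within a predicted annulus at tab-top height
    v,u=np.mgrid[195:228,265:305];P=at_z(c,np.c_[u.ravel(),v.ravel()],.095)[:,:2]-ax
    g=c["pixels"][195:228,265:305].astype(float).mean(2).ravel();r=np.hypot(*P.T);a=np.arctan2(-P[:,1],-P[:,0])
    m=(r>.034)&(r<.062)
    th=np.linspace(-.3,.8,221);best=[]
    t=np.stack([-np.cos(th),-np.sin(th)],1);n=np.stack([-np.sin(th),np.cos(th)],1)
    sc=[]
    for i in range(len(th)):
        w=abs(P@n[i]);l=P@t[i];k=(l>.032)&(l<.064)
        core=g[k&(w<.0025)].mean();ch=g[k&(w>.004)&(w<.0075)].mean();sc.append(core-ch)
    i=int(np.argmax(sc));i0=max(i-20,0);S=np.array(sc);W=np.clip(S-.6*S.max(),0,None)*(abs(th-th[i])<.15)
    ph=(th*W).sum()/W.sum();return ph,S.max()
E
python3 - <<'E'
from meas import *
for k in "05":
    ph,s=meas(dict(np.load(f"top{k}.npz")));print(k,"phi",ph,"dial",ph+.184,"score",s)
c=dict(np.load("top5.npz"));f=lambda x,y:((x+.5)/5-.5+190,(y+.5)/5-.5+150)
for q,z in(((470,285),.095),((495,338),.095),((480,364),.049)):
    p=at_z(c,f(*q),z)[0,:2]-ax;print(p,np.hypot(*p),np.arctan2(-p[1],-p[0]))
E
```

```text
0 phi 0.0661505305167847 dial 0.2501505305167847 score 111.99749373433585
5 phi 0.41484661593870914 dial 0.5988466159387091 score 129.80384615384617
[-0.02889324 -0.01342283] 0.03185892897606788 0.4349010858957555
[-0.0593836  -0.02681548] 0.06515736270807528 0.42415356828231027
[-0.07095124 -0.02022978] 0.07377887773271019 0.27775220127784767
```

Run:
```python
from meas import *
o=[]
for k,ph in(("0",.066),("5",.42)):
    c=dict(np.load(f"top{k}.npz"));s=10
    im=cv2.resize(c["pixels"][200:235,270:300,::-1],None,fx=s,fy=s,interpolation=0)
    im=np.ascontiguousarray(im)
    def P(r,w,z):
        return [ax[0]-r*np.cos(ph)-w*np.sin(ph),ax[1]-r*np.sin(ph)+w*np.cos(ph),z]
    for z,rs,cl in((.095,(.03,.066),(255,255,0)),(.049,(.06,.092),(0,0,255))):
        q=((proj(c,[P(rs[0],.004,z),P(rs[1],.004,z),P(rs[1],-.004,z),P(rs[0],-.004,z)])-[270,200]+.5)*s).astype(int);cv2.polylines(im,[q],True,cl,1)
    o.append(im)
cv2.imwrite("pics/ov.png",np.hstack(o))
```

```text
(no output)
```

View pics/ov.png

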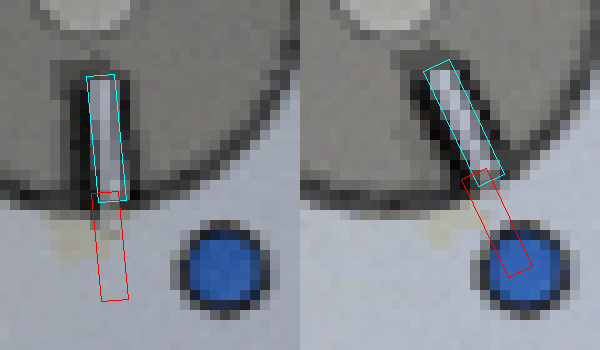

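The left panel is before the push and the right panel after. The tab core now runs from (437,75) to (490,180) in the overlay, and its extended line lands in the blue mark at about (520,270). That puts phi at 0.415–0.43 against a target of 0.436, so the pointer is about 1–2 mm off. Next is the button.

Run:
```python
from push import *
o=[np.pi,0,np.pi]
movep([.57,.195,.13],o)
line_to([.57,.195,.045],feed=.12)
print(get_state()["contact_force"])
print(line_to([.57,.195,.023],feed=.02,contact_N=10))
s=get_state();print(s["time_s"],s["tool_pos"],s["contact_force"])
sleep(.25)
s=get_state();print(s["tool_pos"],s["contact_force"])
rep("6")
```

```text
[-0.01044782 -0.22602025  0.41629808]
True
16.9833 [0.57018578 0.1950417  0.02976219] [-4.10479231 -1.11661797 13.28280894]
[0.5701788  0.19506514 0.02976983] [-3.82736282 -0.66465028 13.19367198]
17.23 [0.5702 0.1951 0.0298] [3.141 0.    3.142] [-3.83 -0.66 13.19]
```

View pics/side6.png

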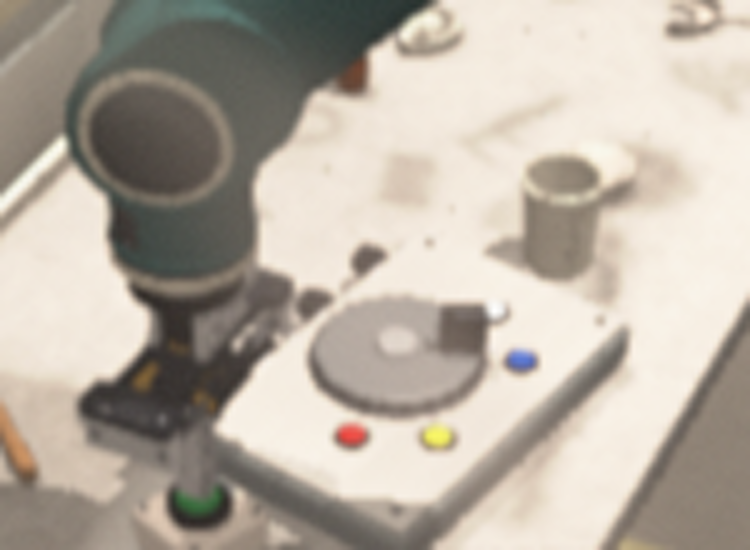

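Run:
```python
from push import *
print(line_to([.57,.195,.022],feed=.02,contact_N=8))
s=get_state();print(s["tool_pos"],s["contact_force"])
sleep(.3)
line_to([.57,.195,.13],feed=.1)
line_to([.45,.27,.2],feed=.2)
j=np.array(get_state()["joints"]); j[0]-=.3; movej(list(j)); sleep(.3)
rep("7")
from meas import meas
c=dict(np.load("top7.npz"));print("phi",meas(c),"target .436")
c0=dict(np.load("top0.npz"));
for n,d in(("0",c0),("7",c)): print(n,[(a,at_z(d,ce,.056)[0].round(4)) for a,ce in blobs(d,"green",(190,150,335,250))],by_depth(d,(213,181))[0].round(4))
g=lambda d:cv2.cvtColor(d["pixels"],cv2.COLOR_RGB2GRAY)[150:250,160:420]
cv2.imwrite("pics/full7.png",cv2.resize(c["pixels"][150:250,160:420,::-1],None,fx=3,fy=3))
cv2.imwrite("pics/diff7.png",cv2.resize(cv2.absdiff(g(c),g(c0)),None,fx=3,fy=3))
```

```text
True
[0.5702123  0.19505825 0.02969151] [-5.43562404 -2.23537709 16.38350859]
20.91 [0.3515 0.3897 0.1995] [-3.141 -0.    -2.844] [ 0.33 -0.05 -0.2 ]
phi (np.float64(0.41523819857186184), np.float64(122.7602564102564)) target .436
0 [(88, array([0.5702, 0.1931, 0.056 ]))] [0.5688 0.1918 0.0563]
7 [(91, array([0.5702, 0.1933, 0.056 ]))] [0.5686 0.1917 0.0573]
```

View pics/full7.png

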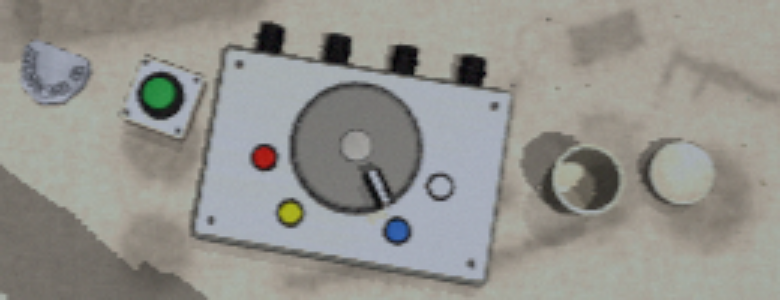

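View pics/diff7.png

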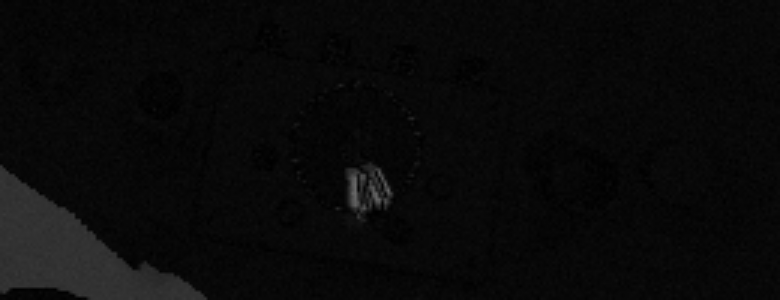

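View pics/side7.png

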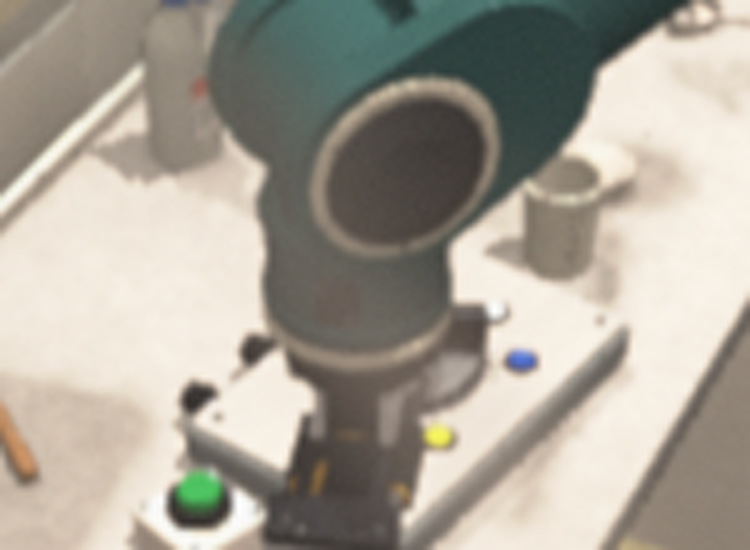

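Run:
```python
from bench import *
print(get_state()["contact_force"]); print(sign_off())
```

```text
[-0.54434934  0.56284176  0.27370327]
the job is handed in; nothing more can be done
None
```

I pushed the selector to blue with shut fingertips on the tab's left cheek, then pressed the green button to its stop and released it. I handed the job in at about 21 s. `sign_off()` gives no verdict, so this rests on my own checks.

**Last checks**
- **Selector:** the tab line measured 0.415 rad before and after the press. Hand-picked points gave 0.42–0.43, and the target is 0.436. That puts the pointer about 1–2 mm from the blue mark's centre, against 8 mm allowed, and the side view agreed.
- **Button:** it stopped hard at 13–16 N, where about 5 N should press it fully down. After release the camera shows it at its starting height.
- **Loose objects:** comparing the top view before and after shows no movement of the beaker, stone model or tin. The robot was standing clear.

**What disagreed**
- **Fingertip reach:** the tips were about 21 mm behind the reported TCP, not 19 mm ahead of it. My first push passed over the tab without touching. I then measured the tip height by touching the disc's top face and corrected for it.
- **Button depth:** by that corrected height the button went down about 4.8 mm, not the nominal 6 mm. Only the force shows it reached the stop.
- **Button position:** the two cameras disagreed by about 6 mm, so I pressed at (0.570, 0.195), about 2 mm from the top camera's reading.
- **Pointer nose:** I could not clearly see the white nose under the tab. A faint cream patch beside it did not line up with the tab, and I went by the tab.

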